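Load and start the dowel-boring station

ROBOT

A 7-joint arm with a two-finger parallel gripper is mounted at the origin on the work surface. World frame = base frame: x ahead of the robot, y to its left, z up, the work surface at z = 0. Lengths are in m, angles in rad, forces in N, time in s.
With the tool pointing down it reaches from about 0.4 to 0.875 m from the base axis. Payload 19.3 kg.
Tool frame: the origin (TCP) lies on the centre line of the jaws, within the pads' length; the fingertips stand 14 mm ahead of it and the grasp point (between the pads) lies 5 mm behind it; y points along the fingers, x is the direction in which the jaws open and shut, and the axes are right-handed (so a half turn about y gives the same grasp; the last joint's range is limited). The gripper opens to 85 mm and grips with 20 to 120 N. Pads are 22 mm wide; open, the fingers measure 114 mm over their backs; the gripper's body (76 mm by 85 mm) begins 54 mm behind the grasp point. The pads swing forward as they close: fully open they stand 13 mm farther back than shut.
Start: joints at [-1.361, 0.521, -0.036, 1.599, 0.021, 1.021, -0.113], TCP at [0.173, 0.601, 0.245] pointing down, gripper open.
Joint ranges: [-2.91, 2.91], [-0.3, 2.13], [-1.5, 1.42], [0.17, 2.43], [-1.26, 4.41], [0.16, 1.93], [-2.52, 2.52]. Speed limits (rad/s): [1.89, 1.89, 2.39, 2.39, 3.01, 3.01, 3.01].

INTERFACE

Orientations are given as [roll, pitch, yaw] about the fixed x, y, z axes, in that order (R = Rz(yaw) Ry(pitch) Rx(roll)).
In Python, from workcell import monitor, grab_frame, workorder gives the robot as it stands.
- The arm moves only by the tool drive_tool, never from a script. Its argument "steps" is one flat list of numbers, 5 for each row, row after row: the finger opening in mm, from 0 to 85.4, then the shift along the world's x, y, z in mm, then the turn about the world's z in degrees. In form: [fingers, tx, ty, tz, twist, fingers, tx, ty, tz, twist, ...]. A call has exactly 5 rows; each row shifts and turns the commanded pose from where the row before left it; what a row does not reach is not made up. A row lasts 1/12 s, in which the tool goes at most 41.7 mm and 7.16 degrees, less where a joint would pass 70% of its speed; a pose out of reach is approached as far as the arm can. A call is refused whole if a number of a shift passes 41.7 or a number of a turn 7.16, either way. A call with a gripper value outside its range is refused whole. The fingers move at their own pace and stop on an object; "grip_force" is the grip in N (left out, the last holds). Time passes only in rows, so rows that do not move let the fingers close, or fill a call up. It gives the time, the measured TCP pose, the force and the opening at its end, in the units of the state.
- monitor.observe(): the state, without advancing time (a new reading comes with each control period).
- grab_frame(name): name is "side" or "top" or "wrist"; returns a dict with "frame" (400x640x3 uint8, red, green, blue), "vertical_fov" (degrees; the focal length in pixels is half the picture's height over the tangent of half this angle, whatever the lens; pixels are square), "cx", "cy" (the principal point, pixels), "xyz" and "orientation" of the camera in the world. Camera axes: x right, y down, z forward; pixel columns grow to the right and rows downward; lengths in m; the calibration is good to about 2 mm. A picture is of the moment at which its call begins. There is no depth.
- workorder.job_done(): hands the job in, once; it reports no verdict.
The state is a dict: "clock": time; "qpos": joint angles; "qd": joint speeds; "joint_efforts": joint torques, N m; "position": TCP position; "tool_rot": TCP orientation; "force": force on the tool from outside, world axes, zero at the start; "moment": the same for the moment, N m; "grip_width": finger opening in m.
Only numpy, scipy, OpenCV 4.12 (cv2) and the standard library are available. Lean on these libraries where they do the work, as an engineer would, in place of code of your own. Each camera call takes 0.05 s, during which the arm holds its last target. There are 200 camera calls.

TASK

Take the block that has a tenon out of the stock tray and set it down (do not drop it) squarely in the middle of the nest on the indexing table, tenon pointing outward, then let go and press the bar key to clamp it. Then turn the table counter-clockwise by its post until it rests in the detent with the tenon facing the drill, and after that press the square key and then the small round key, each one fully down by itself and let up again. Never press the large mushroom key, and leave the two plain blocks, the glue bottle and the tin where they are.

Things in the scene. Friction and masses are not known exactly. Their poses are not given: they have to be found in the camera images.
- block: tenoned block, brown wood, 60 long x 38 wide x 45 high, 0.06 kg: body 44 long, and on one end a stub tenon 16 long, 14 thick, 29 high (8 to 37 above the underside). Origin: underside, centre of the 60 x 38 outline; +x points to the tenon (body x -30 to +14, tenon +14 to +30), z up. It starts lying along one of the three tray slots
- tenon_end (a point): centre of the tenon's end face, 30 from the block's origin along its +x and 22.5 up
- plain_a: plain wooden block without tenon, 60 x 38 x 45 (x y z), loose in a tray slot; origin centre of underside. Leave it there
- plain_b: a second plain block, the same as plain_a. Leave it there
- tray: fixed wooden tray, 152 (x) x 170 (y), 59 high, left or right of the station; origin: centre of underside. Three open-topped slots along x, at y = -54, 0, +54, each 136 x 46 inside; floor 6 thick, walls 8 thick, 8 higher than the blocks' tops. Only at the blocks' ends is there room for fingers (about 38 each)
- station: fixed dowel-boring station; origin: the round table's axis at bench level, z up. A round base of 200 diameter under the table; towards +x a bed 110 wide, to x = +310, carrying a horizontal motor with a drill pointing back at the table (x +125 to +290, y +-35, top 100 above the bench)
- indexer (a joint): angle of the round table (flat disc, 230 diameter, top 42 above the bench) about the station's z; rad, counter-clockwise from above positive, stops at -0.6 and 1.9. Friction holds it anywhere (1.2 N at the post); a spring ball draws it into a detent within 0.1 rad of 0 (nest towards station -y) and of 1.571 (work: nest towards the drill at station +x), in or out about 6 N at the post
- nest (a point): centre of the nest floor on top of the indexing table, 45 from its axis, turning with it; +x points radially outward, z up. The nest is two upright steel stops, at x = -38 and +38 (each 10 thick, 44 wide, 53 high), 66 apart inside; its two y sides are open, so the fingers must stand at the y sides
- post_top (a point): centre of the top of the table's handle: an upright black round post, 20 diameter, 50 high above the disc, 85 from the table's axis, beyond the axis from the nest. Grip it and walk it round its arc
- keybox: fixed grey box, 150 x 150, 45 high, with four black spring keys in a 2 x 2 square, 68 apart; any key can be at any of the four places. Origin: centre of its underside. It stands on the other side from the tray
- top_bar (a point): centre of the top of the bar key: oblong cap 16 (x) x 44 (y); 68 above the bench when up, moves straight down with the key
- key_bar (a joint): travel of that key, m: 0 up, 0.006 fully down (about 5 N, first movement at about 1 N); springs back
- top_square (a point): centre of the top of the square key: cap 28 x 28; 68 above the bench when up, moves straight down with the key
- key_square (a joint): travel of that key, m: 0 up, 0.006 fully down (about 5 N, first movement at about 1 N); springs back
- top_small (a point): centre of the top of the small round key: cap 20 diameter; 68 above the bench when up, moves straight down with the key
- key_small (a joint): travel of that key, m: 0 up, 0.006 fully down (about 5 N, first movement at about 1 N); springs back
- top_mush (a point): centre of the top of the large round mushroom key: cap 42 diameter; must not be pressed; 68 above the bench when up, moves straight down with the key
- key_mush (a joint): travel of that key, m: 0 up, 0.006 fully down (about 5 N, first movement at about 1 N); springs back
- glue: bystander: standing yellow glue bottle, 60 diameter, 150 high; origin centre of underside
- tin: bystander: standing tin, 72 diameter, 75 high; origin centre of underside
Not all that is in view belongs to the job. Leave any white look-alike of the block alone.

How it is judged:
On the way, in this order (a step that is already met when the one before it is completed fails the run):
1. the tenoned block stands squarely in the nest, tenon outward, released, with the table not yet turned to the drill (x of block in the frame of nest between -0.007 and 0.007 m and y of block in the frame of nest between -0.01 and 0.01 m and z of block in the frame of nest between -0.005 and 0.005 m and x of tenon_end in the frame of nest above 0.02 m and angle between the x axis of block and the x axis of nest, either way round below 0.2 rad and angle between block's own z axis and vertical below 0.08 rad and contact force between block and the fingers below 0.1 N and linear speed of block below 0.02 m/s and value of joint indexer between -0.6 and 0.6 rad), for 0.2 s.
2. the bar key alone is pressed fully down, block in the nest, table not yet turned to the drill (value of joint key_bar above 0.004 m and value of joint each of key_square, key_small, key_mush below 0.002 m and x of block in the frame of nest between -0.007 and 0.007 m and y of block in the frame of nest between -0.01 and 0.01 m and z of block in the frame of nest between -0.005 and 0.005 m and x of tenon_end in the frame of nest above 0.02 m and angle between the x axis of block and the x axis of nest, either way round below 0.2 rad and angle between block's own z axis and vertical below 0.08 rad and value of joint indexer between -0.6 and 0.6 rad), for 0.05 s.
3. the table, with the block in the nest, rests in the work detent, and the fingers are off it (value of joint indexer between 1.5108 and 1.6308 rad and x of block in the frame of nest between -0.007 and 0.007 m and y of block in the frame of nest between -0.01 and 0.01 m and z of block in the frame of nest between -0.005 and 0.005 m and x of tenon_end in the frame of nest above 0.02 m and angle between the x axis of block and the x axis of nest, either way round below 0.2 rad and angle between block's own z axis and vertical below 0.08 rad and contact force between station and the fingers below 0.1 N and velocity of joint indexer between -0.05 and 0.05 rad/s and value of joint each of key_bar, key_square, key_small, key_mush below 0.0015 m), for 0.2 s.
4. the square key alone is pressed fully down (value of joint key_square above 0.004 m and value of joint each of key_bar, key_small, key_mush below 0.002 m and value of joint indexer between 1.5108 and 1.6308 rad and x of block in the frame of nest between -0.007 and 0.007 m and y of block in the frame of nest between -0.01 and 0.01 m and z of block in the frame of nest between -0.005 and 0.005 m and x of tenon_end in the frame of nest above 0.02 m and angle between the x axis of block and the x axis of nest, either way round below 0.2 rad and angle between block's own z axis and vertical below 0.08 rad), for 0.05 s.
5. all keys are up again (value of joint each of key_bar, key_square, key_small, key_mush below 0.0015 m), for 0.05 s.
6. the small round key alone is pressed fully down (value of joint key_small above 0.004 m and value of joint each of key_bar, key_square, key_mush below 0.002 m and value of joint indexer between 1.5108 and 1.6308 rad and x of block in the frame of nest between -0.007 and 0.007 m and y of block in the frame of nest between -0.01 and 0.01 m and z of block in the frame of nest between -0.005 and 0.005 m and x of tenon_end in the frame of nest above 0.02 m and angle between the x axis of block and the x axis of nest, either way round below 0.2 rad and angle between block's own z axis and vertical below 0.08 rad), for 0.05 s.
At the end, for the whole second after the job is handed in: The block stands upright in the nest within 7 mm along and 10 mm across of its centre and 0.2 rad of square, tenon outward, released and at rest; the table is within 0.06 rad of the work detent; all four keys are up; the plain blocks, glue bottle and tin are within 20 mm of where they started (all of step 5 and x of block in the frame of nest between -0.007 and 0.007 m and y of block in the frame of nest between -0.01 and 0.01 m and z of block in the frame of nest between -0.005 and 0.005 m and x of tenon_end in the frame of nest above 0.02 m and angle between the x axis of block and the x axis of nest, either way round below 0.2 rad and angle between block's own z axis and vertical below 0.08 rad and contact force between block and the fingers below 0.1 N and linear speed of block below 0.02 m/s and value of joint indexer between 1.5108 and 1.6308 rad and distance of each of plain_a, plain_b, glue, tin from where it was at the start of the episode below 0.02 m); the robot touches nothing.
It fails at once if the mushroom key is pressed over 2 mm, or two keys are down together (value of joint key_mush above 0.002 m or value of joint each of key_bar, key_square above 0.002 m or value of joint each of key_bar, key_small above 0.002 m or value of joint each of key_square, key_small above 0.002 m).
It fails at once if the bar key is pressed while the block is not in the nest (value of joint key_bar above 0.003 m and not (x of block in the frame of nest between -0.007 and 0.007 m and y of block in the frame of nest between -0.01 and 0.01 m and z of block in the frame of nest between -0.005 and 0.005 m and x of tenon_end in the frame of nest above 0.02 m and angle between the x axis of block and the x axis of nest, either way round below 0.2 rad and angle between block's own z axis and vertical below 0.08 rad)).
It fails at once if the square or small round key is pressed while the table is not in the work detent (value of joint any of key_square, key_small above 0.003 m and not (value of joint indexer between 1.5108 and 1.6308 rad)).
It fails at once if the block is dropped (falls free faster than 0.5 m/s, about 13 mm) (linear speed of block above 0.5 m/s and contact force between block and the fingers below 0.05 N).
It fails at once if a bystander is displaced by more than 20 mm (distance of any of plain_a, plain_b, glue, tin from where it was at the start of the episode above 0.02 m).
It also fails if it takes over 72 s, if anything falls off the work surface, if the arm or the gripper's body presses on something with over 40 N, if the wrist force passes 120 N, or if a joint passes its speed limit or range.

## Working session

There is one attempt and no reset: what is moved stays moved. The work goes in short steps, Python scripts to look and compute and a tool call to move; the robot and the scene stay as the last step left them, time stands still between calls to the robot, and variables do not carry over. Pictures are saved under pics/ and viewed, about 8 in all and at most 12, crops included, and the job is handed in when it is done.

Besides the shell and the picture viewer there is one more tool, called after "Emit:" as a command line: name --argument value ..., lists and objects as JSON in quotes. drive_tool: Moves the arm, as the interface text tells. Its arguments: {"type":"object","properties":{"steps":{"type":"array"},"grip_force":{"type":"number"}},"required":["steps"]}

```bash
mkdir -p pics
cat > h.py <<'E'
import numpy as np, cv2
from workcell import monitor, grab_frame, workorder
from scipy.spatial.transform import Rotation as Ro
def cam(n,save=None):
    g=grab_frame(n)
    if save: cv2.imwrite('pics/'+save,g['frame'][:,:,::-1])
    return g
def Rm(g):
    o=np.array(g['orientation'],float)
    return o if o.shape==(3,3) else Ro.from_euler('xyz',o).as_matrix()
def f(g): return g['frame'].shape[0]/2/np.tan(np.radians(g['vertical_fov'])/2)
def ray(g,u,v,z):
    d=Rm(g)@np.array([(u-g['cx'])/f(g),(v-g['cy'])/f(g),1]); p=np.array(g['xyz'])
    return (p+d*(z-p[2])/d[2])
def proj(g,P):
    c=Rm(g).T@(np.array(P)-np.array(g['xyz'])); return c[:2]/c[2]*f(g)+[g['cx'],g['cy']]
E
python3 - <<'E'
from h import *
print(monitor.observe())
for n in('top','side','wrist'):
    g=cam(n,n+'0.png'); print(n,{k:v for k,v in g.items() if k!='frame'})
E
```

```text
{'clock': 0.0, 'qpos': array([-1.36118448,  0.52202878, -0.03628413,  1.59998651,  0.02121871,
        1.02109639, -0.11279315]), 'qd': array([-0.00027804, -0.00135892, -0.00134936, -0.00073083, -0.00071406,
        0.00042093, -0.00169977]), 'joint_efforts': array([ 5.29099256e-03, -9.27113056e+01,  1.98316634e+00, -3.69914997e+01,
        1.82186515e-02,  8.58931598e-03, -1.03641203e-04]), 'position': array([0.17258572, 0.60037441, 0.24472471]), 'tool_rot': array([-1.57091415e+00,  1.12787000e-03,  1.29095316e+00]), 'force': array([-0.12197906, -0.26665296,  0.62413883]), 'moment': array([-0.01960244,  0.00033442, -0.0354569 ]), 'grip_width': 0.08518626510877986}
top {'vertical_fov': 53.95749692787772, 'cx': 325.774449114699, 'cy': 202.95424739925534, 'xyz': array([0.33962249, 0.03595146, 1.20524963]), 'orientation': array([-3.00245111,  0.01679172, -1.59708925])}
side {'vertical_fov': 55.96873383925442, 'cx': 315.53724352756666, 'cy': 195.9317339856266, 'xyz': array([ 0.36204435, -0.80286037,  0.61766647]), 'orientation': array([-2.12465366, -0.02026835, -0.15368147])}
wrist {'vertical_fov': 60.74799133393914, 'cx': 311.04819835718956, 'cy': 197.51006646741257, 'xyz': array([0.0973965 , 0.62257412, 0.37332463]), 'orientation': array([2.83404241e+00, 5.81861912e-04, 1.29163616e+00])}
```

View pics/top0.png

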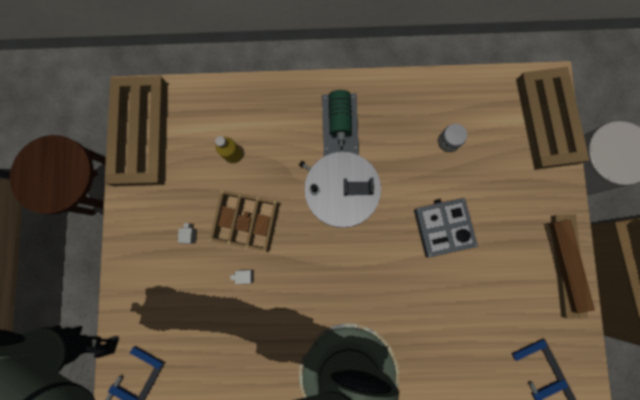

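View pics/side0.png

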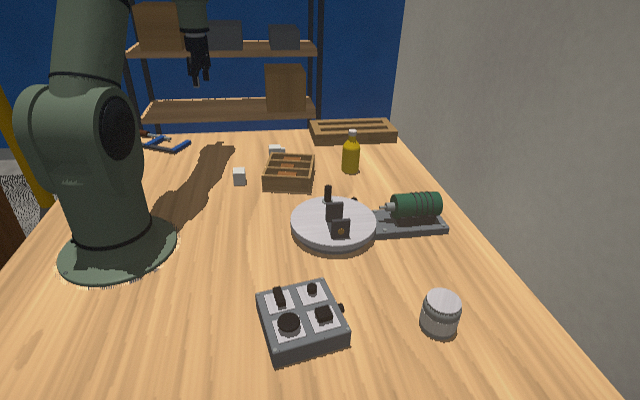

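Top view: tray at about (247,221), table about (343,188) with the nest to its right (358,188), post (314,188), and keybox about (446,227). The drill is toward +x, and the bottle and tin are clear of the work. I'll zoom in.

Run:
```python
from h import *
a=cv2.imread('pics/top0.png')[130:260,205:485]
b=cv2.resize(a,None,fx=2.8,fy=2.8,interpolation=cv2.INTER_CUBIC)
cv2.imwrite('pics/topz.png',np.clip(b*1.6,0,255).astype('uint8'))
g={'frame':np.zeros((400,640,3))}
g.update(grab_frame('top'))
for n,u,v,z in[('tray',247,221,.059),('disc',343,188,.042),('post',314,188,.092),('keybox',446,227,.045),('bar',440,241,.068),('glue',228,150,.05),('tin',453,138,.05)]: print(n,ray(g,u,v,z))
```

```text
tray [0.45374379 0.28372022 0.059     ]
disc [ 0.54687339 -0.00172658  0.042     ]
post [0.54040905 0.08328073 0.092     ]
keybox [ 0.42105227 -0.30056645  0.045     ]
bar [ 0.37974148 -0.27401056  0.068     ]
glue [0.67288491 0.34395049 0.05      ]
tin [ 0.68907279 -0.33861577  0.05      ]
```

View pics/topz.png

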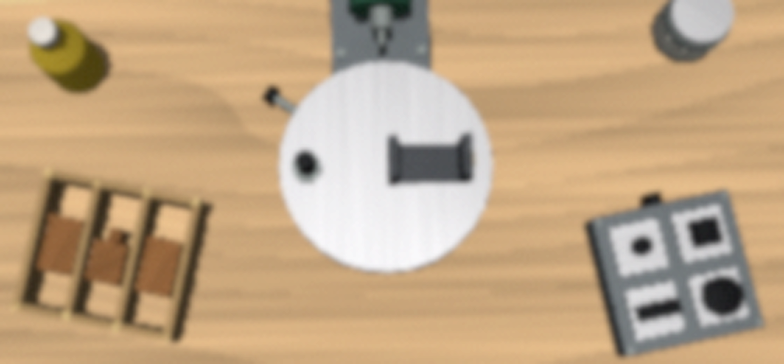

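The tenoned block is in the middle tray slot with its tenon pointing up in the picture (tray yaw about -10°). The key layout is small top-left, square top-right, bar bottom-left and mushroom bottom-right. Next I move over the tray for a close look.

Emit:
drive_tool --steps '[85,18.5,-21,0,-5.6,85,18.5,-21,0,-5.6,85,18.5,-21,0,-5.6,85,18.5,-21,0,-5.6,85,18.5,-21,0,-5.6]'

```text
clock: 0.62
position: [0.2658, 0.4945, 0.2452]
tool_rot: [-1.571, 0.0, 0.797]
force: [1.0, 0.1, -0.6]
grip_width: 0.0851
```

Emit:
drive_tool --steps '[85,18.5,-21,0,-5.6,85,18.5,-21,0,-5.6,85,18.5,-21,0,-5.6,85,18.5,-21,0,-5.6,85,18.5,-21,0,-5.6]'

```text
clock: 1.03
position: [0.3583, 0.3895, 0.2454]
tool_rot: [-1.571, 0.0, 0.309]
force: [-0.4, 0.9, -0.0]
grip_width: 0.085
```

Emit:
drive_tool --steps '[85,18.5,-21,0,-5.6,85,18.5,-21,0,-5.6,85,18.5,-21,0,-5.6,85,18.5,-21,0,-5.6,85,0,0,0,0]'

```text
clock: 1.45
position: [0.4348, 0.3023, 0.2455]
tool_rot: [-1.572, -0.002, -0.089]
force: [0.3, -0.9, -0.7]
grip_width: 0.0852
```

Run:
```python
from h import *
g=cam('wrist','w1.png'); s=monitor.observe(); print(g['xyz'],g['orientation'],s['position'],s['tool_rot'],s['qpos'])
import pickle; pickle.dump(g,open('w1.pkl','wb'))
```

```text
[0.4406826  0.38021942 0.37396856] [ 2.83351425e+00 -1.96434084e-03 -8.87862095e-02] [0.43310401 0.3045381  0.24533244] [-1.57149341e+00 -5.97838658e-04 -8.25173295e-02] [-1.00330958  0.3902658   0.36759095  1.86608007 -0.17204042  0.9162045
 -0.63829195]
```

View pics/w1.png

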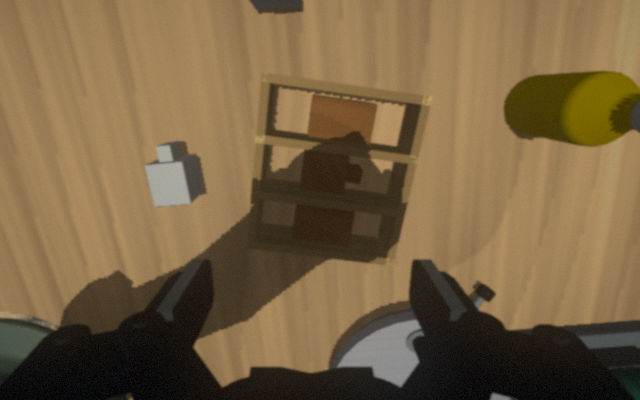

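The view shows tray corners at (265,75), (430,98), (393,263) and (250,248), with the block body spanning about x 303–345 and y 150–190. The tenon is to the right at about (353,173). I'll enlarge a rectified top-plane crop to measure it.

Run:
```python
from h import *
import pickle
g=pickle.load(open('w1.pkl','rb'))
c=np.array([ray(g,u,v,.059)[:2] for u,v in[(265,75),(430,98),(393,263),(250,248)]])
print(c,c.mean(0))
# rectify plane z=.051, 0.25 mm/px scaling: window 0.16x0.12 -> 800x600, x right,y up
ctr=np.array([.45,.285]); W=[(ctr[0]-.08,ctr[1]+.06),(ctr[0]+.08,ctr[1]+.06),(ctr[0]+.08,ctr[1]-.06),(ctr[0]-.08,ctr[1]-.06)]
src=np.float32([proj(g,[x,y,.051]) for x,y in W])
H=cv2.getPerspectiveTransform(src,np.float32([[0,0],[800,0],[800,600],[0,600]]))
im=cv2.warpPerspective(g['frame'],H,(800,600),flags=cv2.INTER_CUBIC)
cv2.imwrite('pics/rect1.png',np.clip(im[:,:,::-1]*2.5,0,255).astype('uint8'))
```

```text
[[0.40245941 0.39519725]
 [0.54570582 0.36316737]
 [0.51037031 0.20212483]
 [0.3658571  0.23224811]] [0.45609816 0.29818439]
```

View pics/rect1.png

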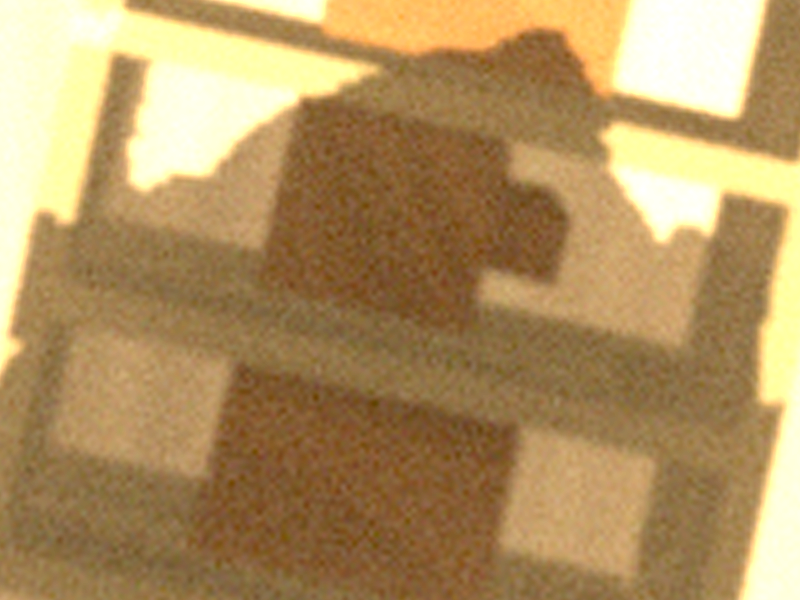

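Block origin is about (0.455, 0.299) with yaw about -12.3°. I'll align and go down, gripping it by its ends.

Emit:
drive_tool --steps '[85,11,-3.5,0,-4,85,11,-3,0,-3.5,85,0,0,-36,0,85,0,0,-36,0,85,0,0,-36,0]'

```text
clock: 1.92
position: [0.4532, 0.3011, 0.1362]
tool_rot: [-1.569, -0.0, -0.206]
force: [0.8, 0.9, -0.3]
grip_width: 0.0848
```

Run:
```python
from h import *
g=cam('wrist','w2.png'); s=monitor.observe(); print(g['xyz'],s['position'],s['tool_rot'],s['force'])
R=Ro.from_euler('xyz',s['tool_rot']).as_matrix()
for sgn in(-1,1): print(proj(g,s['position']+R@[sgn*.0425,.014,0]))
```

```text
[0.46806787 0.37738965 0.2648183 ] [0.45043506 0.29953374 0.12988594] [-1.57625804  0.00462685 -0.20548417] [ -6.23233045  -2.84597514 -10.15525774]
[220.42947686 262.23539634]
[395.10139932 261.80292597]
```

View pics/w2.png

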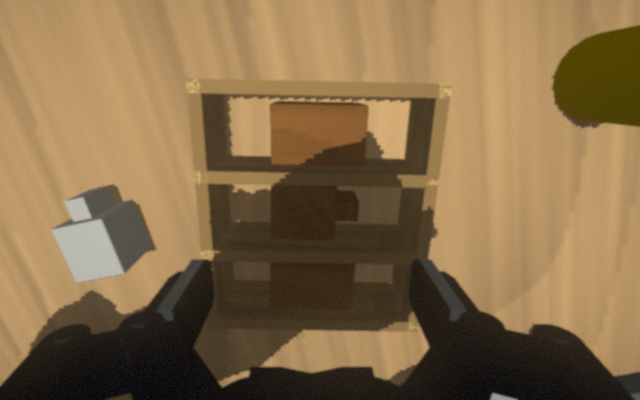

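Run:
```python
from h import *
g=cam('wrist'); s=monitor.observe(); p=s['position'];print(p,s['tool_rot'],s['force'])
for z in(.051,.03): print(proj(g,[p[0],p[1],z]))
a=ray(g,271,186,.051);b=ray(g,271,239,.051);c=ray(g,336,186,.051);print(a,b,c)
print(ray(g,355,205,.043))
```

```text
[0.45089255 0.29950055 0.13313911] [-1.57656487  0.00492817 -0.20613557] [ 0.17989572 -0.42288492  1.06368474]
[313.57082829 214.66734248]
[313.49029548 204.11506932]
[0.42847256 0.32384501 0.051     ] [0.41974163 0.28830125 0.051     ] [0.46862381 0.31555616 0.051     ]
[0.47872922 0.29769441 0.043     ]
```

The jaws are centred on the block: the TCP column projects to (314,215) and the block centre is at about (314,212). Going down and gripping.

Emit:
drive_tool --steps '[85,0,0,-30,0,85,0,0,-30,0,85,0,0,-25,0,85,0,0,-17,0,85,0,0,0,0]'

```text
clock: 2.43
position: [0.4528, 0.3005, 0.0343]
tool_rot: [-1.572, 0.002, -0.207]
force: [-0.6, -0.8, -0.3]
grip_width: 0.085
```

Emit:
drive_tool --steps '[50,0,0,0,0,50,0,0,0,0,50,0,0,0,0,50,0,0,0,0,50,0,0,0,0]' --grip_force 40

```text
clock: 2.85
position: [0.4545, 0.3011, 0.0376]
tool_rot: [-1.568, -0.002, -0.208]
force: [-1.4, -1.5, 11.0]
grip_width: 0.0592
```

Emit:
drive_tool --steps '[50,0,0,0,0,50,0,0,0,0,50,0,0,0,0,50,0,0,8,0,50,0,0,12,0]'

```text
clock: 3.27
position: [0.4536, 0.3003, 0.0566]
tool_rot: [-1.571, 0.0, -0.208]
force: [-0.5, -0.3, -0.2]
grip_width: 0.0589
```

Gripped (59 mm). I'll lift out and carry to a free bench spot near (0.415, 0.11) to change the grip to the sides.

Emit:
drive_tool --steps '[50,0,0,15,0,50,0,0,20,0,50,0,0,20,0,50,0,0,20,0,50,-2.5,-10,0,0]'

```text
clock: 3.68
position: [0.4527, 0.2925, 0.1351]
tool_rot: [-1.565, -0.004, -0.207]
force: [-0.3, 0.8, 0.1]
grip_width: 0.0588
```

Emit:
drive_tool --steps '[50,-6,-30,0,0,50,-7,-35,0,0,50,-7,-35,0,0,50,-7,-35,0,0,50,-6,-30,0,0]'

```text
clock: 4.1
position: [0.4173, 0.1231, 0.1314]
tool_rot: [-1.57, -0.001, -0.209]
force: [0.4, -1.0, -1.2]
grip_width: 0.059
```

Emit:
drive_tool --steps '[50,-3.5,-15,0,0,50,0,0,-20,0,50,0,0,-25,0,50,0,0,-25,0,50,0,0,-10,0]'

```text
clock: 4.52
position: [0.414, 0.1099, 0.0491]
tool_rot: [-1.571, 0.001, -0.208]
force: [-0.5, -0.4, -0.8]
grip_width: 0.059
```

Run:
```python
from h import *
g=cam('side'); s=monitor.observe(); print(s['position'],s['tool_rot'],s['force'],s['qpos'])
u,v=proj(g,s['position']).astype(int); print(u,v)
a=g['frame'][v-50:v+50,u-66:u+66,::-1]; cv2.imwrite('pics/s3.png',cv2.resize(np.clip(a*1.8,0,255).astype('uint8'),None,fx=6,fy=6,interpolation=cv2.INTER_CUBIC))
```

```text
[0.41374336 0.10969286 0.04856068] [-1.57189337  0.00184885 -0.20845076] [-3.38581445 -0.84625455 -3.33592031] [-0.55104495  0.60146765  0.19890818  2.24478067 -0.35704696  0.32601805
 -0.25487206]
280 197
```

View pics/s3.png

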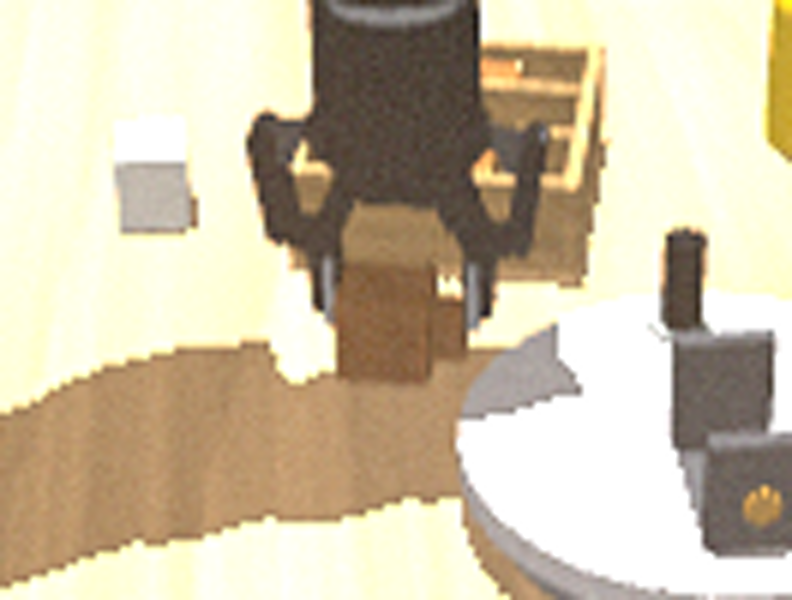

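Emit:
drive_tool --steps '[50,0,0,-5,0,50,0,0,-3,0,50,0,0,-2,0,50,0,0,-2,0,50,0,0,0,0]'

```text
clock: 4.98
position: [0.4148, 0.1103, 0.0386]
tool_rot: [-1.57, -0.0, -0.208]
force: [-0.1, 0.7, -0.5]
grip_width: 0.0591
```

Run:
```python
from h import *
g=grab_frame('side')
R=Rm(g);u,v=278,210
d=R@np.array([(u-g['cx'])/f(g),(v-g['cy'])/f(g),1]);p=np.array(g['xyz']);t=(.091-p[1])/d[1];print(p+d*t, 'at s3')
s=monitor.observe();print(s['position'],s['force'])
```

```text
[0.40469346 0.091      0.0182485 ] at s3
[0.41476428 0.11028797 0.03864751] [ 0.04792691  0.30925382 -0.2845684 ]
```

Emit:
drive_tool --steps '[50,0,0,-2,0,50,0,0,-2,0,50,0,0,-1,0,50,0,0,-1,0,50,0,0,0,0]'

```text
clock: 5.45
position: [0.4145, 0.1101, 0.0321]
tool_rot: [-1.571, 0.0, -0.208]
force: [-0.2, -1.1, -0.8]
grip_width: 0.0594
```

Emit:
drive_tool --steps '[50,0,0,-1,0,50,0,0,-1,0,50,0,0,0,0,50,0,0,0,0,50,0,0,0,0]'

```text
clock: 5.87
position: [0.4148, 0.1101, 0.0313]
tool_rot: [-1.57, -0.001, -0.209]
force: [-7.1, -2.5, 42.5]
grip_width: 0.0591
```

The block is on the bench (contact at TCP z 0.031). I'll relax a little, open, rise, and turn 90°.

Emit:
drive_tool --steps '[50,0,0,1,0,50,0,0,0,0,85,0,0,0,0,85,0,0,0,0,85,0,0,0,0]'

```text
clock: 6.28
position: [0.4146, 0.1102, 0.0312]
tool_rot: [-1.571, 0.0, -0.208]
force: [-0.3, 0.8, -0.0]
grip_width: 0.0847
```

Emit:
drive_tool --steps '[85,0,0,0,0,85,0,0,10,0,85,0,0,30,0,85,0,0,35,0,85,0,0,30,0]'

```text
clock: 6.7
position: [0.4142, 0.1097, 0.1383]
tool_rot: [-1.571, 0.001, -0.209]
force: [0.7, 0.0, 0.4]
grip_width: 0.0849
```

Emit:
drive_tool --steps '[85,0,0,0,6,85,0,0,0,6,85,0,0,0,6,85,0,0,0,6,85,0,0,0,6]'

```text
clock: 7.12
position: [0.4146, 0.1101, 0.137]
tool_rot: [-1.571, -0.0, 0.32]
force: [-0.3, -1.3, -0.8]
grip_width: 0.0851
```

Emit:
drive_tool --steps '[85,0,0,0,6,85,0,0,0,6,85,0,0,0,6,85,0,0,0,6,85,0,0,0,6]'

```text
clock: 7.53
position: [0.4145, 0.1099, 0.1369]
tool_rot: [-1.571, 0.0, 0.844]
force: [0.2, -0.3, -0.2]
grip_width: 0.0855
```

Emit:
drive_tool --steps '[85,0,0,0,6,85,0,0,0,6,85,0,0,0,6,85,0,0,0,6,85,0,0,0,6]'

```text
clock: 7.95
position: [0.4146, 0.1099, 0.1369]
tool_rot: [-1.571, 0.001, 1.367]
force: [-0.2, -0.3, -0.3]
grip_width: 0.085
```

Emit:
drive_tool --steps '[85,0,0,0,0,85,0,0,0,0,85,0,0,0,0,85,0,0,0,0,85,0,0,0,0]'

```text
clock: 8.37
position: [0.4146, 0.1102, 0.1364]
tool_rot: [-1.571, 0.0, 1.361]
force: [0.2, 0.6, 0.2]
grip_width: 0.0848
```

Run:
```python
from h import *
g=cam('wrist','w4.png'); s=monitor.observe(); p=s['position'];print(p,s['tool_rot'],s['force'],s['qpos'])
for z in(.045,.02): print(proj(g,[p[0],p[1],z]))
import pickle; pickle.dump(g,open('w4.pkl','wb'))
```

```text
[0.41458564 0.11024617 0.13633713] [-1.57083909e+00  1.58251404e-04  1.36144825e+00] [-0.5553223   0.18612139  0.23993906] [-0.32588303  0.39718635 -0.08994364  2.19055765  0.06613614  0.55632931
  0.89640241]
[310.22124331 209.30387401]
[310.29109867 198.16520652]
```

View pics/w4.png

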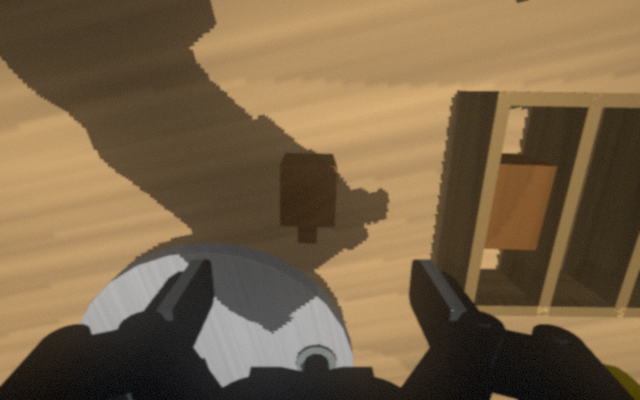

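The block stands straight with its origin at about (308,207), and the TCP column lands at (310,209), so it's aligned to 1–2 mm. Going down to grip its sides.

Emit:
drive_tool --steps '[85,0,0,-30,0,85,0,0,-30,0,85,0,0,-26,0,85,0,0,-15,0,85,0,0,-5,0]'

```text
clock: 8.83
position: [0.4135, 0.1099, 0.0282]
tool_rot: [-1.568, 0.002, 1.362]
force: [0.1, -0.9, -0.2]
grip_width: 0.0852
```

Emit:
drive_tool --steps '[30,0,0,0,0,30,0,0,0,0,30,0,0,0,0,30,0,0,0,0,30,0,0,0,0]' --grip_force 40

```text
clock: 9.25
position: [0.4152, 0.1103, 0.0314]
tool_rot: [-1.572, -0.001, 1.362]
force: [-1.5, 0.3, 11.4]
grip_width: 0.0374
```

Emit:
drive_tool --steps '[30,0,0,0,0,30,0,0,0,0,30,0,0,0,0,30,0,0,5,0,30,0,0,10,0]'

```text
clock: 9.67
position: [0.4145, 0.1101, 0.0456]
tool_rot: [-1.571, 0.0, 1.362]
force: [-1.4, 0.1, -1.4]
grip_width: 0.0372
```

Emit:
drive_tool --steps '[30,0,0,25,0,30,0,0,35,0,30,0,0,40,0,30,0,0,35,-3,30,0,0,0,-7]'

```text
clock: 10.08
position: [0.4168, 0.1108, 0.1866]
tool_rot: [-1.577, -0.006, 1.186]
force: [0.7, 0.4, 0.4]
grip_width: 0.037
```

Run:
```python
from h import *
g=cam('wrist','w5.png'); s=monitor.observe(); p=s['position'];print(p,s['tool_rot'],s['force'],s['qpos'])
t=grab_frame('top')
b=cv2.resize(t['frame'][140:230,280:410,::-1],None,fx=6,fy=6,interpolation=cv2.INTER_CUBIC);cv2.imwrite('pics/top5.png',b)
```

```text
[0.41612629 0.11050028 0.18400364] [-1.57557486 -0.00498078  1.17262007] [ 0.7160731   0.67075089 -1.00707484] [-0.34814492  0.30733478 -0.05940948  2.1532116   0.02871748  0.67485282
  0.74553036]
```

View pics/top5.png

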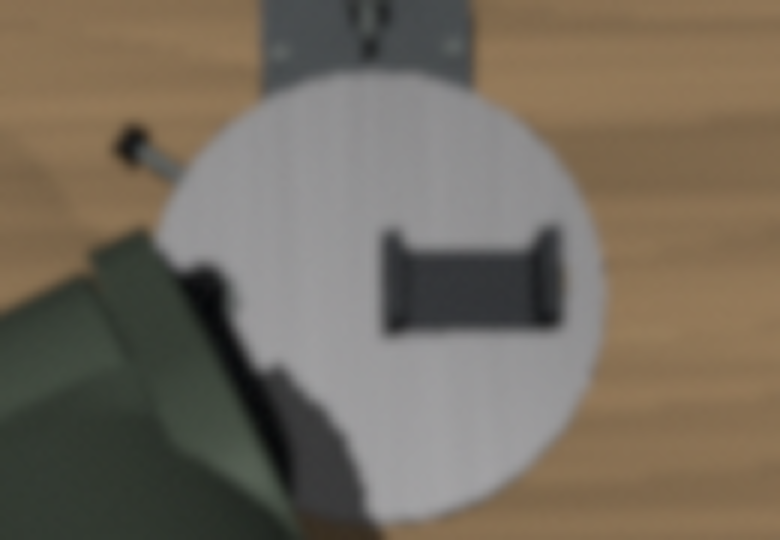

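The top view shows the nest between its two stops, outward to the right (-y), with its floor centred at crop (472,289). I'll carry the block over the table, turning to jaw yaw about 0, and look closely from the wrist.

Emit:
drive_tool --steps '[30,11,-9,5,-5.6,30,11,-9,5,-5.6,30,11,-9,5,-5.6,30,11,-9,5,-5.6,30,11,-9,0,-5.6]'

```text
clock: 10.6
position: [0.4698, 0.0646, 0.2002]
tool_rot: [-1.571, 0.001, 0.699]
force: [-0.2, 0.1, -1.1]
grip_width: 0.0377
```

Emit:
drive_tool --steps '[30,11,-9,0,-5.6,30,11,-9,0,-5.6,30,11,-9,0,-5.6,30,11,-9,0,-5.6,30,11,-9,0,-5.6]'

```text
clock: 11.02
position: [0.5244, 0.0196, 0.1993]
tool_rot: [-1.571, 0.002, 0.21]
force: [-0.2, 0.7, -1.0]
grip_width: 0.0374
```

Emit:
drive_tool --steps '[30,11,-9,0,-5.6,30,11,-9,0,-5.6,30,0,0,0,0,30,0,0,0,0,30,0,0,0,0]'

```text
clock: 11.43
position: [0.5458, 0.0025, 0.1995]
tool_rot: [-1.571, 0.002, 0.02]
force: [0.5, 0.4, -0.6]
grip_width: 0.0377
```

Run:
```python
from h import *
g=cam('wrist','w6.png'); s=monitor.observe(); p=s['position'];print(p,s['tool_rot'],s['force'],s['qpos'])
import pickle; pickle.dump(g,open('w6.pkl','wb'))
t=grab_frame('top'); print(ray(t,358.7,188.2,.046))
```

```text
[0.54587783 0.00266182 0.19980018] [-1.57068155e+00  1.22647866e-03  1.90772830e-02] [-0.86691361  0.37946057 -0.01986155] [-0.30195168  0.46588447  0.25625855  1.86569988 -0.15509473  0.83044333
  0.05229644]
[ 0.54417871 -0.04849276  0.046     ]
```

View pics/w6.png

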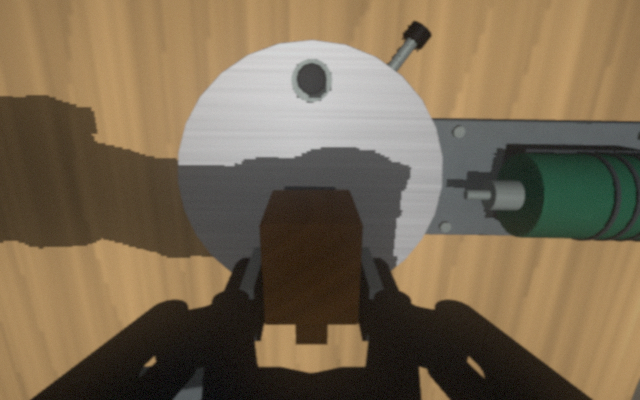

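The block is held straight (tenon centre col 312). It hides the nest, but the post top at (312,80) and the disc rim are clear, so I'll compute the nest pose from those.

Run:
```python
from h import *
import pickle
from scipy.optimize import least_squares
g=pickle.load(open('w6.pkl','rb'));im=g['frame']
hsv=cv2.cvtColor(im,cv2.COLOR_RGB2HSV)
m=((hsv[:,:,1]<50)).astype('uint8')
pts=[]
for r in range(60,150,3):
    row=m[r]; c=np.where(row[150:470])[0]+150
    # longest run containing 312-ish: outermost left edge by run from 240
    l=250
    while l>0 and row[l]: l-=1
    pts.append((l+.5,r))
    q=375
    while q<639 and row[q]: q+=1
    if r<45 or r>90 : pts.append((q-.5,r)) if r<115 else None
for u in range(255,370,4):
    v=60
    while v>0 and m[v,u]: v-=1
    pts.append((u,v+.5))
P=np.array([ray(g,u,v,.042)[:2] for u,v in pts])
s=least_squares(lambda q:np.hypot(P[:,0]-q[0],P[:,1]-q[1])-.115,[.547,0],loss='soft_l1',f_scale=.001)
print('disc',s.x,np.std(s.fun),np.abs(s.fun).max())
roi=im[50:110,280:345].sum(2)<210
n,l,st,ce=cv2.connectedComponentsWithStats(roi.astype('uint8')); i=1+st[1:,4].argmax(); print(st[i],ce[i]+[280,50])
u,v=ce[i]+[280,50]; post=ray(g,u,v,.092)[:2];print('post',post)
d=s.x-post; print(np.linalg.norm(d)); a=np.arctan2(d[1],d[0]); e=d/np.linalg.norm(d);print('nest yaw deg',np.degrees(a),'nest from disc',s.x+.045*e,'from post',post+.13*e)
# drill axis direction check (station yaw)
p=np.array([0.54587783,0.00266182,.1998]);print('tcp proj',proj(g,p), proj(g,p+[0,0,.015]))
for z in(.2146,):
  print('front edge',ray(g,264,323,z),ray(g,360,323,z))
print('tenon end',ray(g,312,343,.2066))
b=im[215:350,312].sum(1) if False else im[180:350,300:325].sum(2).mean(1); print([ (180+i,int(x)) for i,x in enumerate(b) if i%4==0])
```

```text
disc [0.54390705 0.00164306] 0.0003690828156577037 0.0012567961541932043
[ 18  14  27  31 506] [312.69762846  79.00592885]
post [0.5442927  0.08705291]
0.08541072159414348
nest yaw deg -90.25870823624969 nest from disc [ 0.54370386 -0.04335648] from post [ 0.54370572 -0.04294577]
tcp proj [312.9318901 280.7394803] [313.08275865 301.54779844]
front edge [ 0.52672004 -0.00772217  0.2146    ] [ 0.56461359 -0.00691403  0.2146    ]
tenon end [ 0.54602841 -0.02376807  0.2066    ]
[(180, 235), (184, 233), (188, 125), (192, 129), (196, 127), (200, 122), (204, 120), (208, 114), (212, 113), (216, 109), (220, 105), (224, 109), (228, 114), (232, 107), (236, 109), (240, 107), (244, 106), (248, 103), (252, 100), (256, 99), (260, 99), (264, 99), (268, 98), (272, 102), (276, 103), (280, 104), (284, 103), (288, 110), (292, 110), (296, 107), (300, 110), (304, 111), (308, 112), (312, 118), (316, 122), (320, 120), (324, 117), (328, 120), (332, 121), (336, 121), (340, 118), (344, 296), (348, 425)]
```

Nest centre is about (0.5437, -0.0432) with yaw -90.3°. The held block's origin is (0.5457, 0.0065) with yaw about -88.9°. I'll shift (-2, -50) mm, turn -1.4°, come down to just above the stops, and re-check.

Emit:
drive_tool --steps '[30,-1,-15,0,-0.7,30,-1,-20,0,-0.7,30,0,-15,0,0,30,0,0,-25,0,30,0,0,-20,0]'

```text
clock: 11.95
position: [0.5446, -0.049, 0.1552]
tool_rot: [-1.571, -0.002, -0.009]
force: [0.0, 0.6, -1.0]
grip_width: 0.0374
```

Emit:
drive_tool --steps '[30,0,0,-15,0,30,0,0,-5,0,30,0,0,0,0,30,0,0,0,0,30,0,0,0,0]'

```text
clock: 12.37
position: [0.5451, -0.0479, 0.1363]
tool_rot: [-1.571, -0.001, -0.009]
force: [-0.6, -0.6, -0.5]
grip_width: 0.0368
```

Run:
```python
from h import *
g=cam('wrist','w7.png'); s=monitor.observe(); p=s['position'];print(p,s['tool_rot'],s['force'])
import pickle; pickle.dump(g,open('w7.pkl','wb'))
t=grab_frame('side'); pickle.dump(t,open('s7.pkl','wb'))
u,v=proj(t,[.5437,-.0432,.095]).astype(int)
a=cv2.resize(t['frame'][v-40:v+50,u-50:u+50,::-1],None,fx=6,fy=6,interpolation=cv2.INTER_CUBIC)[:540]
b=g['frame'][130:390,180:450,::-1]; b=cv2.resize(b,None,fx=.74,fy=.74) if 0 else b[:, 40:240]
c=np.zeros((540,800,3),'uint8'); c[:,:600]=np.clip(a*1.5,0,255); c[:260,600:800]=np.clip(b*2.0,0,255); cv2.imwrite('pics/c7.png',c); print(u,v)
```

```text
[ 0.54508921 -0.04783045  0.13628554] [-1.57072373e+00 -1.42213064e-03 -8.95636737e-03] [0.3437347  0.6485747  0.20392158]
336 210
```

View pics/c7.png

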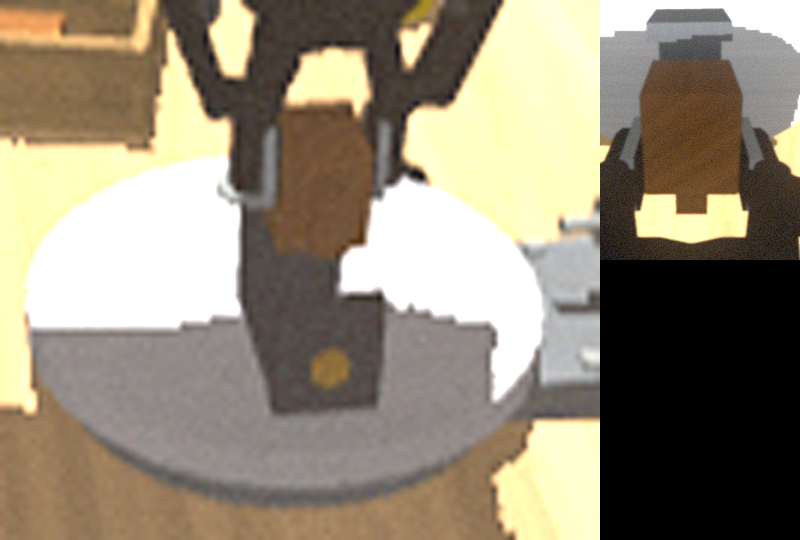

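The block hangs above the nest with both stops visible, and the wrist inset shows the inner stop's lit top face at about rows 154–170. I'll measure the block's clearance from that stop.

Run:
```python
from h import *
import pickle
g=pickle.load(open('w7.pkl','rb'));im=g['frame'].astype(int)
for c in(295,310,325): print(c,[int(x) for x in im[132:235:1,c-3:c+4].sum(2).mean(1)])
for r in(160,164):
  row=im[r-1:r+2].sum(2).mean(0); print(r,[(c,int(row[c])) for c in range(255,370,3)])
for r in(194,198,320):
  row=im[r-1:r+2,:,0].mean(0)-im[r-1:r+2,:,2].mean(0); print(r,[(c,int(row[c])) for c in range(250,375,3)])
for v in(138,152,154,156,168,170,172): print(v,ray(g,310,v,.095)[:2])
```

```text
295 [575, 579, 583, 592, 585, 523, 377, 234, 178, 175, 165, 166, 165, 166, 169, 163, 161, 165, 163, 171, 201, 229, 241, 244, 242, 244, 241, 237, 237, 243, 236, 235, 233, 235, 229, 228, 221, 210, 195, 183, 155, 137, 137, 131, 128, 128, 129, 129, 122, 124, 121, 122, 118, 116, 117, 121, 118, 116, 114, 119, 121, 113, 114, 112, 110, 108, 112, 110, 111, 107, 112, 109, 108, 105, 103, 104, 102, 106, 104, 103, 102, 102, 101, 97, 96, 98, 102, 98, 97, 102, 101, 103, 108, 109, 95, 109, 105, 101, 98, 103, 107, 102, 101]
310 [580, 588, 592, 600, 588, 519, 361, 213, 175, 173, 167, 169, 165, 168, 159, 160, 165, 160, 166, 177, 211, 237, 239, 243, 240, 240, 238, 236, 235, 234, 236, 232, 226, 208, 202, 200, 186, 154, 136, 137, 130, 131, 131, 133, 132, 126, 123, 123, 121, 120, 121, 115, 115, 115, 116, 115, 112, 115, 112, 117, 116, 110, 114, 115, 115, 112, 113, 109, 111, 108, 101, 106, 102, 105, 105, 97, 102, 99, 98, 104, 102, 100, 103, 96, 99, 94, 107, 94, 94, 100, 94, 105, 108, 109, 110, 112, 106, 110, 101, 110, 108, 108, 102]
325 [575, 579, 587, 585, 558, 465, 311, 193, 168, 172, 171, 172, 163, 163, 1
[... 2264 characters left out ...]
 1), (370, 0), (373, 2)]
320 [(250, 9), (253, 9), (256, 12), (259, 10), (262, 9), (265, 29), (268, 36), (271, 35), (274, 37), (277, 36), (280, 35), (283, 29), (286, 32), (289, 30), (292, 33), (295, 31), (298, 36), (301, 35), (304, 35), (307, 36), (310, 35), (313, 41), (316, 37), (319, 37), (322, 34), (325, 35), (328, 33), (331, 34), (334, 31), (337, 35), (340, 33), (343, 36), (346, 34), (349, 31), (352, 33), (355, 31), (358, 22), (361, 15), (364, 10), (367, 11), (370, 9), (373, 7)]
138 [0.54434926 0.00721788]
152 [5.44284646e-01 2.47478328e-04]
154 [ 0.54427528 -0.00076251]
156 [ 0.54426589 -0.00177611]
168 [ 0.5442088  -0.00793467]
170 [ 0.54419917 -0.00897411]
172 [ 0.5441895  -0.01001731]
```

Run:
```python
from h import *
import pickle
for n,bz in(('w6',.1698-.0003),('w7',.1061)):
  g=pickle.load(open(n+'.pkl','rb'));im=g['frame'].astype(int)
  d=(im[:,:,0]-im[:,:,2])
  col=d[175:210,300:325].mean(1); print(n,[(175+i,int(x)) for i,x in enumerate(col)])
  # top-face front edge & tenon end
  for c in((272,290),(305,320)): print([(305+i,int(x)) for i,x in enumerate(im[305:350,c[0]:c[1]].sum(2).mean(1))])
  for r in(186,188,190): print(r,ray(g,311,r,bz)[:2])
  for r in(321,323,325): print(r,ray(g,311,r,bz+.045)[:2])
  for r in(341,343,345): print(r,ray(g,311,r,bz+.037)[:2])
g=pickle.load(open('w7.pkl','rb'));im=g['frame'].astype(int)
for r in(146,148): print([(c,int(im[r-1:r+2,c].sum()/3)) for c in list(range(260,280))+list(range(342,362))])
print([ray(g,c,152,.095)[:2] for c in(265,354)])
print([ray(g,c,194,.1061)[:2] for c in(271.5,350.5)])
```

```text
w6 [(175, 0), (176, 0), (177, 0), (178, 0), (179, 0), (180, 0), (181, 0), (182, 0), (183, 0), (184, 0), (185, 0), (186, 0), (187, 0), (188, 1), (189, 5), (190, 13), (191, 17), (192, 18), (193, 17), (194, 19), (195, 18), (196, 20), (197, 19), (198, 19), (199, 20), (200, 20), (201, 19), (202, 21), (203, 21), (204, 20), (205, 21), (206, 21), (207, 22), (208, 21), (209, 22)]
[(305, 114), (306, 111), (307, 112), (308, 117), (309, 110), (310, 114), (311, 117), (312, 115), (313, 115), (314, 116), (315, 117), (316, 112), (317, 113), (318, 113), (319, 109), (320, 113), (321, 116), (322, 120), (323, 152), (324, 258), (325, 367), (326, 413), (327, 421), (328, 420), (329, 421), (330, 420), (331, 420), (332, 421), (333, 421), (334, 421), (335, 421), (336, 420), (337, 422), (338, 421), (339, 421), (340, 423), (341, 421), (342, 421), (343, 423), (344, 422), (345, 422), (346, 423), (347, 423), (348, 422), (349, 421)]
[(305, 106), (306, 112), (307, 110), (308, 113), (309, 116), (310, 117), (311, 115), (312, 118), (313, 118), (314, 117), (315, 117), (316, 122), (317, 118), (318, 123), (319, 119), (320
[... 2765 characters left out ...]
567), (357, 563), (358, 564), (359, 564), (360, 561), (361, 564)]
[(260, 565), (261, 558), (262, 565), (263, 564), (264, 562), (265, 558), (266, 535), (267, 486), (268, 390), (269, 287), (270, 211), (271, 178), (272, 179), (273, 165), (274, 174), (275, 170), (276, 170), (277, 169), (278, 166), (279, 165), (342, 162), (343, 166), (344, 160), (345, 162), (346, 163), (347, 171), (348, 191), (349, 256), (350, 363), (351, 460), (352, 527), (353, 551), (354, 556), (355, 558), (356, 555), (357, 555), (358, 557), (359, 556), (360, 557), (361, 555)]
[array([5.21750973e-01, 4.42030762e-04]), array([5.66327167e-01, 5.71664280e-05])]
[array([ 0.52540678, -0.01819045]), array([ 0.56382615, -0.01853041])]
```

Against the inner stop, the gap to the block's back is about 6 mm where it should be 3, so I need +3 mm in y. Sideways and yaw are good. I'll correct and go down in small steps, watching the force.

Emit:
drive_tool --steps '[30,-0.5,3,0,0,30,0,0,0,0,30,0,0,-8,0,30,0,0,-8,0,30,0,0,0,0]'

```text
clock: 12.88
position: [0.5433, -0.0447, 0.1175]
tool_rot: [-1.571, 0.002, -0.009]
force: [-0.6, -0.7, -0.7]
grip_width: 0.0376
```

Run:
```python
from h import *
import time
for i in range(1):
  s=monitor.observe(); print(s['position'],s['tool_rot'],s['force'],s['moment'])
g=cam('wrist');im=g['frame'].astype(int); d=im[:,:,0]-im[:,:,2]
print([(r,int(d[r,300:325].mean()),int(im[r,300:325].sum(1).mean())) for r in range(140,195)])
```

```text
[ 0.54330741 -0.04470149  0.11752839] [-1.57086701  0.00216276 -0.00913686] [-0.6193903  -0.70150718 -0.6868969 ] [-0.00811499  0.03626129 -0.00271565]
[(140, 0, 565), (141, 0, 564), (142, 0, 569), (143, 0, 574), (144, 0, 579), (145, 0, 573), (146, 0, 530), (147, 0, 412), (148, 0, 268), (149, -1, 185), (150, 0, 163), (151, 0, 165), (152, 0, 163), (153, -1, 162), (154, -1, 163), (155, 0, 162), (156, -1, 158), (157, 0, 156), (158, 0, 157), (159, -1, 153), (160, -1, 154), (161, 0, 152), (162, 0, 153), (163, 0, 148), (164, 0, 152), (165, -1, 159), (166, -2, 186), (167, -4, 217), (168, -4, 226), (169, -3, 228), (170, -4, 224), (171, -3, 210), (172, -2, 182), (173, -2, 164), (174, -1, 161), (175, -1, 154), (176, -1, 142), (177, 0, 132), (178, 0, 131), (179, 0, 130), (180, -1, 129), (181, -1, 128), (182, 0, 125), (183, 0, 123), (184, 0, 123), (185, -1, 122), (186, 0, 124), (187, -1, 118), (188, 0, 120), (189, 4, 123), (190, 13, 123), (191, 17, 119), (192, 20, 120), (193, 18, 118), (194, 19, 118)]
```

Emit:
drive_tool --steps '[30,0,0.7,0,0,30,0,0,-8,0,30,0,0,-8,0,30,0,0,-8,0,30,0,0,0,0]'

```text
clock: 13.35
position: [0.5433, -0.044, 0.0935]
tool_rot: [-1.571, 0.002, -0.009]
force: [0.0, 0.0, -0.4]
grip_width: 0.0372
```

Emit:
drive_tool --steps '[30,0,0,-4,0,30,0,0,-4,0,30,0,0,-3,0,30,0,0,-2,0,30,0,0,0,0]'

```text
clock: 13.77
position: [0.544, -0.0441, 0.0819]
tool_rot: [-1.571, 0.0, -0.009]
force: [-0.1, 1.3, -0.7]
grip_width: 0.0371
```

Emit:
drive_tool --steps '[30,0,0,-2,0,30,0,0,-1,0,30,0,0,-1,0,30,0,0,0,0,30,0,0,0,0]'

```text
clock: 14.18
position: [0.5441, -0.0441, 0.0783]
tool_rot: [-1.571, 0.0, -0.009]
force: [0.2, -0.3, 0.0]
grip_width: 0.0376
```

Emit:
drive_tool --steps '[30,0,0,-1,0,30,0,0,-1,0,30,0,0,0,0,30,0,0,0,0,30,0,0,0,0]'

```text
clock: 14.6
position: [0.5441, -0.0441, 0.0763]
tool_rot: [-1.571, -0.0, -0.009]
force: [0.6, -0.2, -0.6]
grip_width: 0.0373
```

Emit:
drive_tool --steps '[30,0,0,-0.7,0,30,0,0,-0.7,0,30,0,0,0,0,30,0,0,0,0,30,0,0,0,0]'

```text
clock: 15.02
position: [0.5441, -0.0441, 0.0749]
tool_rot: [-1.571, 0.0, -0.009]
force: [-0.2, -1.1, -0.2]
grip_width: 0.0373
```

Emit:
drive_tool --steps '[30,0,0,-0.7,0,30,0,0,-0.7,0,30,0,0,0,0,30,0,0,0,0,30,0,0,0,0]'

```text
clock: 15.43
position: [0.5441, -0.0441, 0.0735]
tool_rot: [-1.571, -0.0, -0.009]
force: [0.6, 0.5, -0.1]
grip_width: 0.0375
```

Emit:
drive_tool --steps '[30,0,0,-0.7,0,30,0,0,0,0,30,0,0,0,0,30,0,0,0,0,30,0,0,0,0]'

```text
clock: 15.85
position: [0.5442, -0.0441, 0.0734]
tool_rot: [-1.571, -0.0, -0.009]
force: [-4.1, -0.1, 14.8]
grip_width: 0.0376
```

Seated (contact 15 N at z 0.0734). Releasing.

Emit:
drive_tool --steps '[30,0,0,0.5,0,42,0,0,0,0,60,0,0,0,0,70,0,0,0,0,70,0,0,0,0]'

```text
clock: 16.27
position: [0.5441, -0.0441, 0.0732]
tool_rot: [-1.571, 0.0, -0.009]
force: [-0.2, -0.2, -0.1]
grip_width: 0.07
```

Emit:
drive_tool --steps '[70,0,0,10,0,70,0,0,25,0,70,0,0,35,0,70,0,0,35,0,70,0,0,30,0]'

```text
clock: 16.68
position: [0.5441, -0.0444, 0.2111]
tool_rot: [-1.571, -0.001, -0.01]
force: [-0.1, -0.4, 0.0]
grip_width: 0.0696
```

Run:
```python
from h import *
import pickle
g=cam('wrist','w8.png'); pickle.dump(g,open('w8.pkl','wb'))
s=monitor.observe(); print(s['position'],s['qpos'])
t=grab_frame('side')
u,v=proj(t,[.5437,-.0432,.075]).astype(int)
a=cv2.resize(t['frame'][v-45:v+35,u-35:u+35,::-1],None,fx=5.5,fy=5.5,interpolation=cv2.INTER_CUBIC)
b=g['frame'][:,180:480,::-1]; b=np.clip(b*1.8,0,255).astype('uint8')
c=np.zeros((440,800,3),'uint8'); c[:a.shape[0],:a.shape[1]]=a; c[:400,400:700]=b; cv2.imwrite('pics/c8.png',c)
```

```text
[ 0.54614734 -0.04463568  0.21614987] [-0.23336723  0.44512683  0.27990605  1.85270897 -0.15859702  0.85787108
  0.11370619]
```

View pics/c8.png

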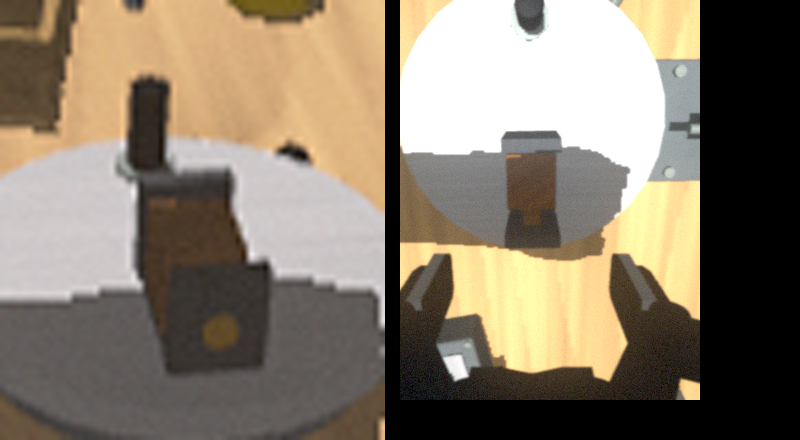

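The block is seated between both stops, tenon outward: side view at crop (195,240), wrist view at (530,185). That was the twelfth picture, so everything from here is numeric. Next I move over the keybox with the fingers closing.

Emit:
drive_tool --steps '[40,-13,-28,0,0,20,-14,-28.5,0,0,0,-14,-28.5,0,0,0,-14,-28.5,0,0,0,-14,-28.5,0,0]'

```text
clock: 17.2
position: [0.4741, -0.1872, 0.2086]
tool_rot: [-1.571, -0.0, -0.009]
force: [1.3, -0.5, 0.1]
grip_width: 0.0093
```

Emit:
drive_tool --steps '[0,-14,-28.5,0,0,0,-14,-28.5,0,0,0,-14,-28.5,0,0,0,-14,-28.5,0,0,0,0,0,0,0]'

```text
clock: 17.62
position: [0.4157, -0.3053, 0.2089]
tool_rot: [-1.573, 0.001, -0.016]
force: [-1.0, -1.0, -0.1]
grip_width: 0.0001
```

Emit:
drive_tool --steps '[0,0,0,0,0,0,0,0,0,0,0,0,0,0,0,0,0,0,0,0,0,0,0,0,0]'

```text
clock: 18.03
position: [0.4196, -0.2994, 0.2083]
tool_rot: [-1.571, 0.0, -0.008]
force: [-0.1, -0.7, 0.5]
grip_width: 0.0002
```

```bash
cat > keys.py <<'E'
from h import *
g=cam('wrist','w9.png'); s=monitor.observe(); p=s['position'];print(p,s['tool_rot'],s['grip_width'])
im=g['frame']; hsv=cv2.cvtColor(im,cv2.COLOR_RGB2HSV)
print('tcp col at .068',proj(g,[p[0],p[1],.068]),'box exp',proj(g,[.42,-.30,.045]))
# white plates: low saturation bright; find dark blobs
for thr in(100,140,180):
  m=(im.astype(int).sum(2)<thr).astype('uint8')
  n,l,st,ce=cv2.connectedComponentsWithStats(m)
  for i in range(1,n):
    if 150<st[i,4]<9000:
      c=np.uint8(l==i); cnt=max(cv2.findContours(c,0,2)[0],key=cv2.contourArea); (r)=cv2.minAreaRect(cnt)
      w=ray(g,*ce[i],.068)
      print(thr,st[i],ce[i].round(1),np.round(r[1],1),round(r[2],1),w[:2].round(4))
E
python3 keys.py
```

```text
[ 0.41949028 -0.29950095  0.20830361] [-1.57065927e+00  2.34398470e-05 -8.13067662e-03] 0.00011919347819030821
tcp col at .068 [311.7840367  189.35888868] box exp [312.30096275 182.64100457]
100 [ 249  130   30   55 1030] [263.8 156.9] [54.8 19.9] 76.0 [ 0.3815 -0.2723]
100 [342 200  35  37 971] [358.9 217.9] [32.9 31.4] 78.7 [ 0.459  -0.3248]
100 [ 24 371  22  20 154] [ 36.8 381.3] [26.1  9.8] 51.3 [ 0.1442 -0.4965]
140 [212 108  47  19 267] [235.9 117.3] [16.9 44.6] 79.2 [ 0.3615 -0.2413]
140 [334 135  24  19 229] [345.1 146. ] [24. 15.] 19.4 [ 0.446  -0.2641]
140 [ 341  199   37   39 1107] [359.2 218. ] [34.3 33.3] 79.7 [ 0.4592 -0.3249]
140 [  0 330  47  62 830] [ 22.  362.8] [73.7 13.1] 49.6 [ 0.1355 -0.4736]
180 [334 129  25  26 487] [345.9 141.8] [25.  23.3] 63.4 [ 0.4466 -0.2608]
180 [542 172  43  56 325] [553.6 195.3] [20.7 65.7] 32.9 [ 0.619  -0.3061]
180 [575 185  58  66 626] [591.4 211.4] [28.6 79.4] 35.7 [ 0.6535 -0.3204]
180 [ 340  199   39   40 1215] [359.1 218. ] [35.8 34.9] 79.4 [ 0.4592 -0.3249]
180 [   0  326   49   69 1046] [ 22.3 362.7] [77.7 17.7] 50.9 [ 0.1359 -0.4735]
180 [  0 385  27  15 287] [ 11.3 393.5] [14. 26.] 90.0 [ 0.1146 -0.5118]
```

Keys found: bar (0.3815, -0.2723), square (0.459, -0.325), small (0.4466, -0.261). That puts the mushroom at about (0.394, -0.336). Going to the bar key.

Emit:
drive_tool --steps '[0,-19,13,0,0,0,-19.5,13.5,0,0,0,0,0,-35,0,0,0,0,-35,0,0,0,0,-24,0]'

```text
clock: 18.5
position: [0.3804, -0.2728, 0.1127]
tool_rot: [-1.571, -0.0, -0.008]
force: [0.1, -0.5, -1.0]
grip_width: 0.0001
```

Emit:
drive_tool --steps '[0,0,0,-5,0,0,0,0,-4,0,0,0,0,-3,0,0,0,0,-2,0,0,0,0,0,0]'

```text
clock: 18.92
position: [0.3811, -0.2738, 0.101]
tool_rot: [-1.571, -0.001, -0.009]
force: [-0.3, -0.0, -0.5]
grip_width: 0.0004
```

Emit:
drive_tool --steps '[0,0,0,-3,0,0,0,0,-3,0,0,0,0,-2,0,0,0,0,-2,0,0,0,0,0,0]'

```text
clock: 19.33
position: [0.3805, -0.2735, 0.09]
tool_rot: [-1.571, 0.0, -0.009]
force: [-0.1, -0.6, -0.4]
grip_width: 0.0002
```

Emit:
drive_tool --steps '[0,0,0,-2,0,0,0,0,-2,0,0,0,0,-1,0,0,0,0,0,0,0,0,0,0,0]'

```text
clock: 19.75
position: [0.3806, -0.2736, 0.0852]
tool_rot: [-1.571, 0.0, -0.009]
force: [0.1, 0.7, -0.3]
grip_width: -0.0003
```

Emit:
drive_tool --steps '[0,0,0,-2,0,0,0,0,-1.5,0,0,0,0,-1,0,0,0,0,0,0,0,0,0,0,0]'

```text
clock: 20.17
position: [0.3807, -0.2736, 0.0808]
tool_rot: [-1.571, -0.0, -0.009]
force: [0.3, 0.2, 1.7]
grip_width: -0.0003
```

Emit:
drive_tool --steps '[0,0,0,-1.5,0,0,0,0,-1,0,0,0,0,0,0,0,0,0,0,0,0,0,0,0,0]'

```text
clock: 20.58
position: [0.3807, -0.2736, 0.0783]
tool_rot: [-1.571, -0.0, -0.009]
force: [0.1, 0.5, 3.1]
grip_width: 0.0001
```

Emit:
drive_tool --steps '[0,0,0,-1.5,0,0,0,0,-1,0,0,0,0,-0.5,0,0,0,0,0,0,0,0,0,0,0]'

```text
clock: 21.0
position: [0.3807, -0.2737, 0.0757]
tool_rot: [-1.571, -0.001, -0.009]
force: [-1.7, 1.7, 20.4]
grip_width: -0.0001
```

Emit:
drive_tool --steps '[0,0,0,-0.5,0,0,0,0,0,0,0,0,0,0,0,0,0,0,0,0,0,0,0,0,0]'

```text
clock: 21.42
position: [0.3808, -0.2737, 0.0755]
tool_rot: [-1.571, -0.001, -0.01]
force: [-4.0, 3.4, 29.9]
grip_width: -0.0
```

The bar key bottomed out at TCP z 0.0757. I'll let it up and move to above the post.

Emit:
drive_tool --steps '[0,0,0,5,0,0,0,0,20,0,0,0,0,35,0,0,0,0,40,0,20,0,0,35,0]'

```text
clock: 21.83
position: [0.38, -0.2736, 0.2114]
tool_rot: [-1.571, 0.001, -0.01]
force: [0.8, 0.4, 0.3]
grip_width: 0.0108
```

Emit:
drive_tool --steps '[40,13,30,0,0,50,14,30,0,0,50,14,30,0,0,50,14,30,0,0,50,14,30,0,0]'

```text
clock: 22.25
position: [0.4498, -0.122, 0.2097]
tool_rot: [-1.571, 0.0, -0.009]
force: [1.7, -1.1, 0.1]
grip_width: 0.0503
```

Emit:
drive_tool --steps '[50,14,30,0,0,50,14,30,0,0,50,14,30,0,0,50,14,30,0,0,50,14,30,0,0]'

```text
clock: 22.67
position: [0.5198, 0.028, 0.2095]
tool_rot: [-1.571, 0.001, -0.009]
force: [0.7, -0.2, 0.7]
grip_width: 0.0499
```

Emit:
drive_tool --steps '[50,13,30,0,0,50,11,29,0,0,50,0,0,0,0,50,0,0,0,0,50,0,0,0,0]'

```text
clock: 23.08
position: [0.5432, 0.0849, 0.2094]
tool_rot: [-1.571, 0.001, -0.009]
force: [0.3, -0.8, 0.6]
grip_width: 0.05
```

Run:
```python
from h import *
import pickle
g=pickle.load(open('w6.pkl','rb'));im=g['frame']
green=((im[:,:,1].astype(int)-im[:,:,0])>15)&((im[:,:,1].astype(int)-im[:,:,2])>5)
for c in(550,580,610,630):
  r=np.where(green[:,c])[0]; m=(r.min()+r.max())/2; print(c,r.min(),r.max(),ray(g,c,m,.065)[:2])
for c in(485,505,515):
  col=im[170:220,c].sum(1); print(c,col[::2])
g=cam('wrist'); s=monitor.observe(); p=s['position'];print(p,s['tool_rot'])
im=g['frame'].astype(int).sum(2); u,v=proj(g,[.5443,.0871,.092]); print(u,v, proj(g,[p[0],p[1],.092]))
roi=(im[int(v)-40:int(v)+40,int(u)-40:int(u)+40]<210).astype('uint8')
n,l,st,ce=cv2.connectedComponentsWithStats(roi)
for i in range(1,n):
  if st[i,4]>80: print(st[i]+[int(u)-40,int(v)-40,0,0,0],ce[i]+[int(u)-40,int(v)-40])
```

```text
550 154 235 [0.73740615 0.0037481 ]
580 155 237 [0.76186847 0.00298793]
610 157 235 [0.78603149 0.00348773]
630 157 236 [0.80226447 0.00340082]
485 [298 206 163 146 155 156 148 161 163 174 227 307 365 368 315 210 181 176
 170 174 174 218 231 212 259]
505 [ 92 105 103 113 113 163 220 252 286 306 327 343 352 373 366 361 346 352
 323 270 171 111 119 118 125]
515 [100 116  97  94  98 137 215 244 280 300 325 346 345 363 359 354 349 338
 327 281 176 120 117 118 116]
[0.54323948 0.08443128 0.20954311] [-1.57135338e+00  6.64788613e-04 -1.02727844e-02]
313.4985706719323 194.730829746946 [312.1197851  198.11361518]
[ 295  161   36   47 1292] [312.27012384 182.75619195]
```

The post is about 3 mm further in +y than the TCP. The drill axis sits at about +0.5°, so the post's end angle should be about 180.5°. Going down, gripping, then walking the arc.

Emit:
drive_tool --steps '[50,0.5,3.5,-30,0,50,0,0,-40,0,50,0,0,-38,0,50,0,0,-20,0,50,0,0,-9,0]'

```text
clock: 23.55
position: [0.5425, 0.0874, 0.0701]
tool_rot: [-1.572, 0.004, -0.011]
force: [-0.3, -0.9, -0.5]
grip_width: 0.0502
```

Emit:
drive_tool --steps '[10,0,0,0,0,10,0,0,0,0,10,0,0,0,0,10,0,0,0,0,10,0,0,0,0]' --grip_force 40

```text
clock: 23.97
position: [0.5443, 0.0885, 0.0743]
tool_rot: [-1.571, -0.001, -0.01]
force: [-6.1, -4.3, 7.4]
grip_width: 0.0188
```

Run:
```python
from h import *
s=monitor.observe();p=s['position'];print(p,s['tool_rot'],s['force'],s['grip_width'])
c=np.array([.5439,.0016]); d=p[:2]-c; r=np.hypot(*d); a0=np.arctan2(d[1],d[0]); a1=np.radians(180.5)
print(r,np.degrees(a0)); a=np.linspace(a0,a1,21); P=r*np.c_[np.cos(a),np.sin(a)]*1000
print(np.diff(P,axis=0).round(1).tolist(), np.degrees(a[1]-a[0]))
```

```text
[0.54433677 0.08848982 0.07425654] [-1.57068369e+00 -1.00798999e-03 -9.75614532e-03] [-6.14790511 -4.30676307  7.39733334] 0.01879808456769926
0.08689091887304176 89.71199273432313
[[-6.9, -0.2], [-6.8, -0.8], [-6.8, -1.3], [-6.6, -1.9], [-6.5, -2.4], [-6.3, -2.9], [-6.0, -3.4], [-5.7, -3.8], [-5.4, -4.3], [-5.0, -4.7], [-4.7, -5.1], [-4.2, -5.4], [-3.8, -5.7], [-3.3, -6.0], [-2.9, -6.3], [-2.3, -6.5], [-1.8, -6.6], [-1.3, -6.8], [-0.8, -6.8], [-0.2, -6.9]] 4.539400363283837
```

Emit:
drive_tool --steps '[10,-6.9,-0.2,0,4.54,10,-6.8,-0.8,0,4.54,10,-6.8,-1.3,0,4.54,10,-6.6,-1.9,0,4.54,10,-6.5,-2.4,0,4.54]' --grip_force 60

```text
clock: 24.38
position: [0.5113, 0.082, 0.0743]
tool_rot: [-1.572, -0.003, 0.39]
force: [1.6, -4.3, 2.5]
grip_width: 0.0182
```

Emit:
drive_tool --steps '[10,-6.3,-2.9,0,4.54,10,-6.0,-3.4,0,4.54,10,-5.7,-3.8,0,4.54,10,-5.4,-4.3,0,4.54,10,-5.0,-4.7,0,4.54]'

```text
clock: 24.8
position: [0.4829, 0.063, 0.0743]
tool_rot: [-1.573, -0.002, 0.786]
force: [-0.7, -1.6, 4.1]
grip_width: 0.0179
```

Emit:
drive_tool --steps '[10,-4.7,-5.1,0,4.54,10,-4.2,-5.4,0,4.54,10,-3.8,-5.7,0,4.54,10,-3.3,-6.0,0,4.54,10,-2.9,-6.3,0,4.54]'

```text
clock: 25.22
position: [0.464, 0.0344, 0.0743]
tool_rot: [-1.573, -0.001, 1.183]
force: [-1.5, -0.1, 7.0]
grip_width: 0.0185
```

Emit:
drive_tool --steps '[10,-2.3,-6.5,0,4.54,10,-1.8,-6.6,0,4.54,10,-1.3,-6.8,0,4.54,10,-0.8,-6.8,0,4.54,10,-0.2,-6.9,0,4.54]'

```text
clock: 25.63
position: [0.4576, 0.0007, 0.0743]
tool_rot: [-1.573, 0.001, 1.579]
force: [-2.7, 18.4, 9.0]
grip_width: 0.0184
```

Emit:
drive_tool --steps '[10,0,0,0,0,10,0,0,0,0,10,0,0,0,0,10,0,0,0,0,10,0,0,0,0]'

```text
clock: 26.05
position: [0.4575, 0.0007, 0.0743]
tool_rot: [-1.573, 0.001, 1.575]
force: [-4.2, -0.6, 12.0]
grip_width: 0.0187
```

Emit:
drive_tool --steps '[40,0,0,0,0,50,0,0,0,0,50,0,0,0,0,50,0,0,0,0,50,0,0,0,0]'

```text
clock: 26.47
position: [0.457, 0.0011, 0.0729]
tool_rot: [-1.571, 0.0, 1.575]
force: [-0.2, 0.3, -0.8]
grip_width: 0.05
```

Emit:
drive_tool --steps '[50,0,0,15,0,50,0,0,30,0,50,0,0,40,0,50,0,0,40,0,50,0,0,10,0]'

```text
clock: 26.88
position: [0.4585, 0.0014, 0.2128]
tool_rot: [-1.577, -0.0, 1.575]
force: [0.9, -0.2, 1.1]
grip_width: 0.0496
```

Emit:
drive_tool --steps '[50,0,-10,0,0,30,0,-20,0,0,10,0,-30,0,0,0,0,0,0,0,0,0,0,0,0]'

```text
clock: 27.3
position: [0.4563, -0.0605, 0.207]
tool_rot: [-1.57, 0.0, 1.573]
force: [0.0, 1.0, 0.1]
grip_width: 0.0016
```

Run:
```python
from h import *
g=cam('wrist','w10.png'); s=monitor.observe(); p=s['position'];print(p,s['tool_rot'])
im=g['frame'].astype(int)
print('exp post',proj(g,[.459,.001,.092]),'nest ctr',proj(g,[.589,.002,.087]))
roi=(im.sum(2)<210).astype('uint8'); n,l,st,ce=cv2.connectedComponentsWithStats(roi)
for i in range(1,n):
  if 300<st[i,4]<20000: print('dark',st[i],ce[i].round(1),ray(g,*ce[i],.092)[:2])
t=grab_frame('top'); i2=t['frame'].astype(int)
u,v=proj(t,[.589,.002,.087]).astype(int); print('top nest px',u,v, 'post', proj(t,[.459,.001,.092]))
br=((i2[:,:,0]-i2[:,:,2])>15)&(i2.sum(2)<260); br[:v-25]=0;br[v+25:]=0;br[:,:u-25]=0;br[:,u+25:]=0
n,l,st,ce=cv2.connectedComponentsWithStats(br.astype('uint8'))
for i in range(1,n):
  if st[i,4]>8: print('brown',st[i],ce[i].round(1),ray(t,*ce[i],.087)[:2])
dk=(i2.sum(2)<200); dk[:v-45]=0;dk[v+60:]=0;dk[:,:u-40]=0;dk[:,u+40:]=0
n,l,st,ce=cv2.connectedComponentsWithStats(dk.astype('uint8'))
for i in range(1,n):
  if st[i,4]>8: print('darktop',st[i],ce[i].round(1),ray(t,*ce[i],.092)[:2])
```

```text
[ 0.45644564 -0.05937597  0.20710392] [-1.56973518e+00 -8.61814102e-05  1.57421076e+00]
exp post [391.8462963  202.34734187] nest ctr [380.80784215 340.61191025]
dark [  78   31   81  174 4206] [120.1 113.7] [ 0.39459406 -0.19260543]
dark [ 554   72   86  172 7585] [606.9 166.7] [0.4312548  0.15553805]
dark [   0   77   72   39 1670] [33.9 92.7] [ 0.38078082 -0.24911424]
dark [ 51 165  37  25 690] [ 68.9 176.4] [ 0.43950356 -0.23765094]
dark [  0 172  24  35 598] [  8.7 189.7] [ 0.44974423 -0.28457536]
dark [367 175  38  38 870] [386.4 193.5] [ 0.45205259 -0.00361113]
dark [616 196  24  49 644] [631.2 225.3] [0.47717547 0.18632756]
dark [617 332  23  41 658] [630.1 352.4] [0.59666729 0.21947349]
top nest px 341 171 post [343.50935406 215.32263925]
brown [336 161  14  21 244] [342.2 172.1] [5.85815875e-01 3.88438008e-04]
darktop [329 126  24  13 247] [340.4 131. ] [0.708081   0.00198878]
darktop [340 139   6  11  35] [342.6 144.3] [ 0.66762434 -0.00313747]
darktop [337 140   3   5  11] [338.3 141.5] [0.67619273 0.00923848]
darktop [ 335  157   46   74 2038] [360.2 191.4] [ 0.52674855 -0.04912575]
darktop [301 161   3   6  15] [301.8 163.4] [0.61399341 0.11713084]
```

```bash
cat > chk.py <<'E'
from h import *
from scipy.optimize import least_squares
import pickle
g=cam('wrist','chk.png'); pickle.dump(g,open('chk.pkl','wb')); s=monitor.observe(); p=s['position'];print(p,s['tool_rot'])
im=g['frame']; hsv=cv2.cvtColor(im,cv2.COLOR_RGB2HSV)
c0=np.array([.5439,.0016]); pts=[]
for a in np.radians(np.arange(100,262,2)):   # scan radially across the rim
    rr=np.arange(.100,.130,.0005); uv=np.array([proj(g,[*(c0+r*np.array([np.cos(a),np.sin(a)])),.042]) for r in rr])
    if uv.min()<2 or uv[:,0].max()>637 or uv[:,1].max()>397: continue
    sat=np.array([hsv[int(round(v)),int(round(u)),1] for u,v in uv]).astype(int)
    lo,hi=sat[:8].mean(),sat[-8:].mean()
    if lo<40 and hi>70:
        k=np.where(sat>(lo+hi)/2)[0][0]; pts.append((*ray(g,*uv[k],.042)[:2],np.degrees(a)))
P=np.array(pts); print(len(P),P[:,2].min(),P[:,2].max())
q=least_squares(lambda q:np.hypot(P[:,0]-q[0],P[:,1]-q[1])-.115,c0,loss='soft_l1',f_scale=.001); print('disc',q.x,np.std(q.fun))
u,v=map(int,proj(g,[.456,-.001,.092]))
m=(im[v-45:v+45,u-45:u+45].astype(int).sum(2)<210).astype('uint8'); n,l,st,ce=cv2.connectedComponentsWithStats(m); i=1+st[1:,4].argmax()
cnt=max(cv2.findContours(np.uint8(l==i),0,1)[0],key=cv2.contourArea)
print('box',st[i]+[u-45,v-45,0,0,0]); (cu,cv),rad=cv2.minEnclosingCircle(cnt); cu+=u-45;cv+=v-45
w=ray(g,cu,cv,.092)[:2]; d=w-q.x; print('post',w,rad,np.hypot(*d),'angle',np.degrees(np.arctan2(d[1],d[0]))%360)
E
python3 chk.py
```

```text
[ 0.45665198 -0.05835199  0.20735833] [-1.57010565e+00 -2.90575277e-04  1.57618526e+00]
81 100.0 260.0
disc [0.54201425 0.00140495] 0.0009923099321913983
box [365 175  37  37 857]
post [ 0.45258363 -0.00351217] 20.05427360534668 0.08956569715065794 angle 183.1470964095812
```

Correcting for the visible side of the post (top circle 28 px across, centred at about (388,198)), its angle is about 181°, so the table is in the work detent. Next the square key.

Emit:
drive_tool --steps '[0,1,-25,0,0,0,1,-32,0,0,0,1,-35,0,0,0,0,-35,0,0,0,0,-35,0,0]'

```text
clock: 27.87
position: [0.4599, -0.2217, 0.2076]
tool_rot: [-1.571, -0.0, 1.577]
force: [1.2, 0.3, -0.1]
grip_width: -0.0001
```

Emit:
drive_tool --steps '[0,0,-35,0,0,0,0,-35,0,0,0,0,-25,0,0,0,0,-10.5,0,0,0,0,0,0,0]'

```text
clock: 28.28
position: [0.4596, -0.328, 0.2072]
tool_rot: [-1.57, 0.0, 1.573]
force: [0.5, 0.6, -0.4]
grip_width: -0.0
```

Emit:
drive_tool --steps '[0,0,0,-30,0,0,0,0,-35,0,0,0,0,-30,0,0,0,0,-15,0,0,0,0,0,0]'

```text
clock: 28.7
position: [0.459, -0.3233, 0.0947]
tool_rot: [-1.567, -0.004, 1.578]
force: [0.0, -0.6, -0.5]
grip_width: -0.0001
```

Emit:
drive_tool --steps '[0,0,0,-8,0,0,0,0,-4,0,0,0,0,0,0,0,0,0,0,0,0,0,0,0,0]'

```text
clock: 29.12
position: [0.4602, -0.3266, 0.0866]
tool_rot: [-1.572, 0.001, 1.575]
force: [1.0, -0.1, 0.1]
grip_width: -0.0002
```

Emit:
drive_tool --steps '[0,0,0,-2,0,0,0,0,-2,0,0,0,0,-2,0,0,0,0,0,0,0,0,0,0,0]'

```text
clock: 29.53
position: [0.46, -0.3266, 0.0798]
tool_rot: [-1.571, 0.0, 1.575]
force: [-0.4, -0.9, 2.7]
grip_width: 0.0001
```

Emit:
drive_tool --steps '[0,0,0,-2,0,0,0,0,-1.5,0,0,0,0,-0.7,0,0,0,0,0,0,0,0,0,0,0]'

```text
clock: 29.95
position: [0.46, -0.3266, 0.0759]
tool_rot: [-1.571, 0.0, 1.575]
force: [-0.4, -0.5, 11.6]
grip_width: -0.0001
```

Emit:
drive_tool --steps '[0,0,0,-0.5,0,0,0,0,0,0,0,0,0,0,0,0,0,0,0,0,0,0,0,0,0]'

```text
clock: 30.37
position: [0.46, -0.3266, 0.0758]
tool_rot: [-1.571, 0.001, 1.575]
force: [-3.2, 1.3, 19.6]
grip_width: 0.0
```

The square key bottomed out. Lifting off, then on to the small key.

Emit:
drive_tool --steps '[0,0,0,5,0,0,0,0,20,0,0,0,0,20,0,0,-4,20,0,0,0,-4.5,25,0,0]'

```text
clock: 30.78
position: [0.4513, -0.2824, 0.1207]
tool_rot: [-1.572, 0.001, 1.573]
force: [1.1, 0.5, 0.3]
grip_width: -0.0001
```

Emit:
drive_tool --steps '[0,-4,19.5,0,0,0,0,0,0,0,0,0,0,-18,0,0,0,0,-12,0,0,0,0,-4,0]'

```text
clock: 31.2
position: [0.4466, -0.2618, 0.0846]
tool_rot: [-1.569, -0.001, 1.576]
force: [-0.1, -0.1, -0.2]
grip_width: 0.0002
```

Emit:
drive_tool --steps '[0,0,0,-1,0,0,0,0,0,0,0,0,0,-2,0,0,0,0,-2,0,0,0,0,0,0]'

```text
clock: 31.62
position: [0.4475, -0.2621, 0.0812]
tool_rot: [-1.571, 0.0, 1.575]
force: [1.0, -0.4, 0.8]
grip_width: -0.0001
```

Emit:
drive_tool --steps '[0,0,0,-2,0,0,0,0,-2,0,0,0,0,-1,0,0,0,0,0,0,0,0,0,0,0]'

```text
clock: 32.03
position: [0.4476, -0.2621, 0.0762]
tool_rot: [-1.571, 0.0, 1.575]
force: [0.2, -1.5, 4.4]
grip_width: 0.0001
```

Emit:
drive_tool --steps '[0,0,0,-0.7,0,0,0,0,-0.5,0,0,0,0,0,0,0,0,0,0,0,0,0,0,0,0]'

```text
clock: 32.45
position: [0.4476, -0.2622, 0.0757]
tool_rot: [-1.572, 0.001, 1.575]
force: [-3.8, 1.2, 22.5]
grip_width: 0.0002
```

The small key bottomed out. Lifting clear, with a final check of table and block before handing in.

Emit:
drive_tool --steps '[0,0,0,5,0,0,0,0,20,0,0,0,0,35,0,0,0,0,35,0,0,0,0,36,0]'

```text
clock: 32.87
position: [0.4467, -0.2614, 0.207]
tool_rot: [-1.57, -0.001, 1.576]
force: [0.5, -0.1, 0.3]
grip_width: -0.0002
```

Emit:
drive_tool --steps '[0,0,30,0,0,0,0,35,0,0,0,0,35,0,0,0,0,35,0,0,0,0,30,0,0]'

```text
clock: 33.28
position: [0.4467, -0.0947, 0.2059]
tool_rot: [-1.57, -0.0, 1.576]
force: [1.4, 0.5, -0.4]
grip_width: 0.0
```

Emit:
drive_tool --steps '[0,0,20,0,0,0,0,0,0,0,0,0,0,0,0,0,0,0,0,0,0,0,0,0,0]'

```text
clock: 33.7
position: [0.4472, -0.0779, 0.2058]
tool_rot: [-1.57, 0.0, 1.574]
force: [-0.5, -1.0, 0.4]
grip_width: -0.0001
```

```bash
python3 chk.py
python3 - <<'E'
from h import *
g=cam('top');t=cv2.imread('pics/top0.png')[:,:,::-1].astype(int);i2=g['frame'].astype(int)
br=((i2[:,:,0]-i2[:,:,2])>15)&(i2.sum(2)<260); br[:146]=0;br[196:]=0;br[:,:316]=0;br[:,366:]=0
n,l,st,ce=cv2.connectedComponentsWithStats(br.astype('uint8'))
for i in range(1,n):
  if st[i,4]>8: print('brown',st[i],ce[i])
for n,(a,b,c,d) in dict(glue=(130,170,210,250),tin=(118,160,435,475),plainL=(200,235,216,236),plainR=(210,245,254,272)).items(): print(n,np.abs(i2-t)[a:b,c:d].mean().round(1))
E
```

```text
[ 0.44717655 -0.07785273  0.20576095] [-1.57044098e+00  1.45316687e-04  1.57391785e+00]
79 100.0 256.0
disc [0.5413252  0.00067979] 0.0010461291036017522
box [387 186  40  38 921]
post [ 0.45144889 -0.0047337 ] 21.666412353515625 0.09003920309265578 angle 183.4469103881005
brown [336 161  13  21 226] [341.74778761 172.25663717]
glue 6.4
tin 7.0
plainL 5.1
plainR 5.3
```

```bash
python3 -c "
from workcell import workorder; print(workorder.job_done())"
```

```text
the job is handed in; nothing more can be done
None
```

The job is handed in at about 34 s of robot time; no verdict was reported.

**What I did**
- **Block:** I took the tenoned block out by its ends and set it on the bench to change the grip to its sides. I then lowered it into the nest, tenon outward, to a 15 N contact and let go.
- **Bar key:** pressed until it stopped (about 30 N) and let up.
- **Table:** walked round about 90° counter-clockwise by its post and released.
- **Square key, then small key:** each pressed alone until it stopped (about 20 N and 22 N), with the arm lifted clear in between. I never went near the mushroom key.

**Last checks**
- **Block:** in the top view it is within half a pixel of where it was just after the turn.
- **Bystanders:** the areas around the plain blocks, bottle and tin look the same as in the first picture, apart from noise.
- **Table:** the checks disagree slightly. The raw fit put the post at 183.1–183.4°, with its radius 5 mm too large because it included the side of the post. Corrected for that by hand, it is about 181°, against about 180.5° aimed for, so I judge it to be in the detent.
- **Not checked in a picture:** I had used all 12 picture views by the time the block was in the nest. The keys and the turned table were checked only by force, position and image numbers. I did not check the keys by camera after the presses; I only lifted clear of each.

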